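Stand the coasters back in their rack

ROBOT

A 7-joint arm with a two-finger parallel gripper is mounted at the origin on the work surface. World frame = base frame: x ahead of the robot, y to its left, z up, the work surface at z = 0. Lengths are in m, angles in rad, forces in N, time in s.
With the tool pointing down it reaches from about 0.35 to 0.9 m from the base axis. Payload 8.1 kg.
Tool frame: the origin (TCP) lies midway between the tips of the shut fingers; the grasp point (between the pads) lies 19 mm behind it; z points along the fingers, y is the line along which they close (so a half turn about z gives the same grasp; the last joint's range is limited). The gripper opens to 92 mm and grips with 3 to 60 N. Pads are 19 mm wide; open, the fingers measure 130 mm over their backs; the gripper's body (75 mm by 190 mm) begins 47 mm behind the grasp point.
Start: joints at [-1.421, 0.434, 0.025, 1.573, -0.012, 1.134, -0.075], TCP at [0.156, 0.605, 0.227] pointing down, gripper open.
Joint ranges: [-2.62, 2.62], [-0.44, 2.09], [-1.27, 1.32], [0.08, 2.57], [-1.32, 4.46], [0.12, 2], [-2.74, 2.74]. Speed limits (rad/s): [2.22, 2.22, 3.01, 3.01, 3.14, 3.14, 3.14].

INTERFACE

Orientations are given as a rotation vector (axis times angle).
In Python, from cell import readout, get_image, calibration, ticket gives the robot as it stands. The module is installed in compiled form; this text tells all that it offers.
- The arm moves only by the tool move_arm, never from a script. Its argument "series" is a list of rows, each a list of 6 numbers: the shift along the world's x, y, z as a fraction of full scale, then the turn, a rotation vector about the world's x, y, z as a fraction of full scale. A call has 1 to 5 rows; each row is the pose to reach, as a shift and turn from the pose commanded when the call began; what a row does not reach only later rows make up. Full scale, the value 1, is 0.75 m for a shift and 60 degrees for a turn. A row lasts 1/10 s, in which the tool goes at most 50 mm and 8.59 degrees, less where a joint would pass 70% of its speed; a pose out of reach is approached as far as the arm can. A call with a number of a shift or a turn outside -1 to 1 is refused whole. A call with a gripper value outside its range is refused whole. "claw" is the opening, from -1 (shut) to 1 (fully open), so that 0 is half open, set as the call begins (left out, the last holds). The fingers move at their own pace and stop on an object; "squeeze" is the grip in N (left out, the last holds). Time passes only in rows, so rows that repeat a pose let the fingers close. It gives the time, the measured TCP pose, the force, the opening and the grip force at its end, in the units of the state.
- readout.observe(): the state, without advancing time (a new reading comes with each control period).
- get_image(name): name is "side" or "top"; returns (picture, depth): 400x640x3 uint8, red, green, blue; 400x640 float32, m along the optical axis (not along the pixel's ray), 0 where there is no reading.
- calibration(name): a dict with "fx", "fy", "cx", "cy" (pixels), "view" (4x4, takes a point from world to camera coordinates). Camera axes: x right, y down, z forward; pixel columns grow to the right and rows downward; lengths in m; the calibration is good to about 2 mm. A picture is of the moment at which its call begins. calibration takes no time and is no camera call.
- ticket.sign_off(): hands the job in; it is judged then, once.
The state is a dict: "clock": time; "joints": joint angles; "dq": joint speeds; "joint_efforts": joint torques, N m; "position": TCP position; "ee_rot": TCP orientation; "force": force on the tool from outside, world axes, zero at the start; "ft_torque": the same for the moment, N m; "width": opening from 0.0 (shut) to 1.0 (fully open); "gripper_force": force on a finger pad.
Only numpy, scipy, OpenCV 4.12 (cv2) and the standard library are available. Lean on these libraries where they do the work, as an engineer would, in place of code of your own. Each camera call takes 0.05 s, during which the arm holds its last target. There are 200 camera calls.

TASK

Put away the two round coasters that are leaning against the books: stand each one on edge in a free slot of its own in the coaster rack, fully down on the rails between the tines, and let go. Leave the coaster that is already in the rack where it is, and do not shift the books, mugs, fruit bowl or remote control.

Things in the scene. Friction and masses are not known exactly. Their poses are not given: they have to be found in the camera images.
- coaster_a_center (a point): Loose round wooden coaster with cork inlays, diameter 100 mm, 10 mm thick, 50 to 90 g. Point: middle of the disc; z axis: disc axis (both faces alike). At the start it stands on its rim on the table, leaning on the books' top edge, which touches its underside 53 mm up from its foot; its top is tipped 30 degrees from vertical, over the books (towards the books' -x), and is free on both faces.
- coaster_b_center (a point): Second loose coaster, the same as coaster_a, leaning on the same books 130 to 160 mm beside it.
- coaster_c_center (a point): Third, equal coaster (point in its middle, z axis = disc axis), already standing in the middle slot of the rack. It stays there.
- rack_slot1 (a point): Coaster rack, end slot, on the side to which the tines lean. Each slot's point is where the centre of a coaster lies when fully home, midway between the tines. x axis: across the slot (disc axis of a coaster standing in it); z axis: up along the tines, the direction in which a coaster slides in and out. Five slots side by side, 22 mm apart along x, each 17 mm clear.
- rack_slot2 (a point): Second slot of the rack, axes as rack_slot1. All tines, and so the slots, recline 25 degrees from vertical, tops towards -x of the slot (away from rack_slot5); a coaster dropped in leans back on them. Tines: 6 pairs of steel rods 5 mm thick, the two of a pair 58 mm apart; their ends are 2 to 12 mm higher along z than the centre of a seated coaster.
- rack_slot3 (a point): Middle slot of the rack, taken by coaster_c. Axes as rack_slot1. A coaster in a slot next to it stands 12 mm clear of it, face to face; one in an end slot 34 mm.
- rack_slot4 (a point): Fourth slot of the rack, axes as rack_slot1. The rack is fixed and firm: two level light-wood rails 160 mm long, tops 24 mm above the table, 44 mm clear between them; a coaster's rim dips between the rails and rests on both inner edges.
- rack_slot5 (a point): The other end slot of the rack, axes as rack_slot1.
- book_low: Lower of two hardback books lying one on the other, 165 x 270 x 25 mm, 0.75 kg, loose. Origin on the table 30 mm beyond (+x of its own frame) the long fore-edge face against which the coasters lean; the book extends from x = -195 to -30 mm and y = -135 to 135 mm in its frame.
- book_top: Upper book, 150 x 270 x 21 mm, 0.6 kg, loose, its fore-edge face flush with the lower one; its top is 46 mm above the table. Origin 30 mm beyond that face, at the height of its underside.
- mug1: Mug, 82 mm wide, 98 mm high, handle at its +y, standing on a coaster lying flat. Origin at the centre of its underside.
- mug2: Second mug, like mug1, also on a flat coaster.
- bowl: White fruit bowl with fruit, 216 mm wide, 126 mm high. Origin at the centre of its underside.
- remote: Black remote control, 172 x 44 x 18 mm, long side along its x. Origin at the centre of its underside.
Not all that is in view belongs to the job. What is shaped like the part that bears rack_slot1 but green is not meant. What is shaped like the part that bears coaster_b_center but white is not meant.

How it is judged:
By the outcome, as a careful person would: the job done as asked, in the order asked, and still so for the second after the job is handed in, with the robot touching nothing.
It also fails if it takes over 64 s, if anything falls off the work surface, if the arm or the gripper's body presses on something with over 40 N, if the wrist force passes 120 N, or if a joint passes its speed limit or range.

## Working session

There is one attempt and no reset: what is moved stays moved. The work goes in short steps, Python scripts to look and compute and a tool call to move; the robot and the scene stay as the last step left them, time stands still between calls to the robot, and variables do not carry over. Pictures are saved under pics/ and viewed, at most 10 in all, crops included, and the job is handed in when it is done.

Besides the shell and the picture viewer there is one more tool, called after ">>>" by a JSON object that holds its "api" and its "payload", one argument or row to a line. move_arm: Moves the arm, as the interface text tells. Shift numbers are shares of 0.75 m and turn numbers shares of 60 degrees, none past 1 either way. Its arguments: {"type":"object","properties":{"series":{"type":"array"},"claw":{"type":"number"},"squeeze":{"type":"number"}},"required":["series"]}

```bash
mkdir -p pics
cat > h.py <<'E'
import numpy as np, cv2
from cell import readout, get_image, calibration, ticket
def cloud(n):
    im,d=get_image(n); c=calibration(n); v,u=np.mgrid[:400,:640]
    P=np.stack([(u-c['cx'])/c['fx']*d,(v-c['cy'])/c['fy']*d,d,np.ones_like(d)],-1)
    W=(P@np.linalg.inv(c['view']).T)[...,:3]; W[d==0]=np.nan
    return im,W
E
python3 - <<'E'
from h import *
print(readout.observe())
for n in('side','top'):
    im,W=cloud(n); np.savez(f'{n}.npz',im=im,W=W)
    cv2.imwrite(f'pics/{n}0.png',im[...,::-1]); c=calibration(n); print(n,c['fx'],np.linalg.inv(c['view']).round(3))
E
```

```text
{'clock': 0.0, 'joints': array([-1.42060533,  0.43524197,  0.02498247,  1.57408345, -0.01162103,
        1.13399655, -0.07507321]), 'dq': array([ 0.00075038,  0.00011341,  0.00115669, -0.00044382, -0.00226125,
        0.00041345, -0.00043827]), 'joint_efforts': array([ 7.88345769e-04, -6.67857170e+01,  9.85405035e-01, -3.14460397e+01,
       -6.05108030e-02,  4.34252957e-02,  1.83995967e-04]), 'position': array([0.15624413, 0.60463268, 0.22593856]), 'ee_rot': array([-3.96111783e-01, -3.11644795e+00,  2.48564052e-03]), 'force': array([ 0.45533087, -1.17788975, -0.89137762]), 'ft_torque': array([ 0.00766944, -0.01655699,  0.0184259 ]), 'gripper_force': 0.0, 'width': 1.001102302689476}
side 512.1408703541106 [[ 0.885 -0.257  0.387 -0.205]
 [-0.465 -0.522  0.715 -1.412]
 [ 0.018 -0.813 -0.582  1.24 ]
 [ 0.     0.     0.     1.   ]]
top 365.1298797282555 [[ 0.02  -0.992  0.126  0.42 ]
 [-1.    -0.019  0.009 -0.022]
 [-0.006 -0.126 -0.992  1.405]
 [ 0.     0.     0.     1.   ]]
```

View pics/side0.png

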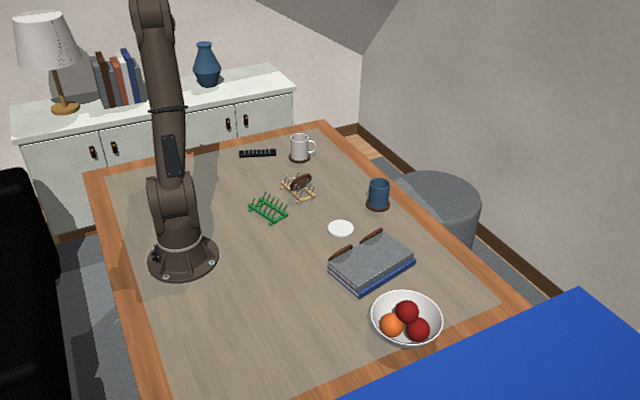

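View pics/top0.png

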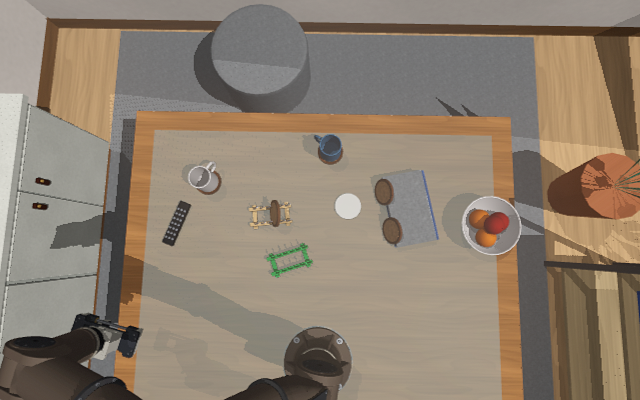

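Run:
```python
from h import *
T=np.load('top.npz');S=np.load('side.npz')
def crop(z,a,b,c,d,w,h): return cv2.resize(z['im'][a:b,c:d],(w,h),interpolation=cv2.INTER_CUBIC)
o=np.vstack([np.hstack([crop(T,190,240,235,305,420,300),crop(S,165,215,270,333,378,300)]),np.hstack([crop(T,165,255,365,445,267,300),crop(S,215,300,318,423,371,300),np.zeros((300,160,3),np.uint8)])])
cv2.imwrite('pics/crop.png',o[...,::-1])
for z,pts in((T,[(214,275),(214,255),(214,290),(191,384),(231,392),(210,420),(206,348)]),):
    for v,u in pts: print((u,v),z['W'][v,u].round(3),z['im'][v,u])
```

```text
(275, 214) [0.533 0.164 0.088] [110  87  65]
(255, 214) [0.538 0.251 0.011] [214 183 134]
(290, 214) [ 0.542  0.118 -0.001] [162 151 135]
(384, 191) [ 0.63  -0.236  0.057] [108  86  68]
(392, 231) [ 0.482 -0.266  0.053] [106  85  68]
(420, 210) [ 0.562 -0.372  0.046] [137 136 137]
(348, 206) [ 0.576 -0.105  0.009] [216 214 209]
```

View pics/crop.png

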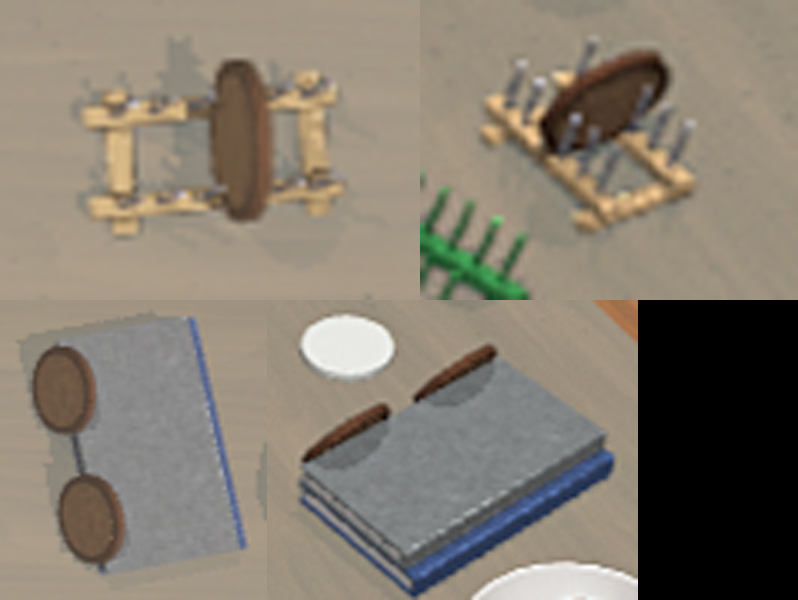

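Run:
```python
from h import *
D={n:np.load(n+'.npz') for n in('top','side')}
def sel(n,lo,hi,f):
    z=D[n];W=z['W'];im=z['im'].astype(int)
    m=((W>lo)&(W<hi)).all(-1)&f(im); return W[m]
brown=lambda im:(im[...,0]<135)&(im[...,0]-im[...,2]>22)
wood=lambda im:(im[...,0]>150)&(im[...,0]-im[...,2]>40)&(im[...,1]-im[...,2]>15)
def plane(P):
    for _ in range(4):
        c=np.median(P,0);c=P.mean(0);n=np.linalg.svd(P-c)[2][2];n*=np.sign(n[2]);r=(P-c)@n
        P=P[abs(r)<max(2*np.median(abs(r)),.0015)]
    return P.mean(0),n,len(P),r.std()
for k,lo,hi in(('c',[.44,.1,.03],[.62,.24,.14]),('far',[.56,-.32,.01],[.72,-.18,.14]),('near',[.40,-.34,.01],[.55,-.2,.14])):
    for n in D:
        P=sel(n,lo,hi,brown)
        if len(P)<5: print(k,n,len(P));continue
        c,nn,q,s=plane(P)
        print(k,n,len(P),'bbox',P.min(0).round(3),P.max(0).round(3),'mean',c.round(4),'n',nn.round(3),q,s.round(4),'tilt',np.degrees(np.arccos(nn[2])).round(1),'az',np.degrees(np.arctan2(nn[1],nn[0])).round(1))
for n in D:
    P=sel(n,[.44,.05,.012],[.62,.30,.035],wood)
    r=cv2.minAreaRect((P[:,:2]*1000).astype(np.float32)); print('rack',n,len(P),r,P[:,2].mean())
    # books top
    z=D[n];W=z['W'];m=((W>[.40,-.5,.04])&(W<[.75,-.2,.052])).all(-1)&~brown(z['im'].astype(int))
    P=W[m];r=cv2.minAreaRect((P[:,:2]*1000).astype(np.float32));print('book',n,len(P),r,P[:,2].mean(), cv2.boxPoints(r).round(0).tolist())
```

```text
c top 234 bbox [0.49  0.126 0.03 ] [0.586 0.217 0.113] mean [0.5393 0.17   0.0716] n [-0.11   0.894  0.435] 146 0.0008 tilt 64.2 az 97.0
c side 178 bbox [0.486 0.123 0.03 ] [0.585 0.184 0.114] mean [0.5315 0.1596 0.0753] n [-0.121  0.903  0.413] 80 0.0011 tilt 65.6 az 97.7
far top 377 bbox [ 0.582 -0.265  0.01 ] [ 0.676 -0.207  0.092] mean [ 0.6289 -0.2344  0.0503] n [-0.163  0.838  0.521] 226 0.001 tilt 58.6 az 101.0
far side 100 bbox [ 0.575 -0.269  0.031] [ 0.675 -0.232  0.092] mean [ 0.623  -0.2529  0.067 ] n [-0.142  0.869  0.474] 51 0.0015 tilt 61.7 az 99.3
near top 391 bbox [ 0.438 -0.296  0.011] [ 0.531 -0.237  0.092] mean [ 0.487  -0.2651  0.0524] n [-0.169  0.842  0.513] 232 0.0011 tilt 59.1 az 101.3
near side 112 bbox [ 0.431 -0.299  0.035] [ 0.526 -0.267  0.093] mean [ 0.4797 -0.2841  0.0687] n [-0.162  0.892  0.422] 70 0.0014 tilt 65.0 az 100.3
rack top 143 ((536.9483032226562, 192.1626434326172), (81.72964477539062, 157.07847595214844), 5.228951930999756) 0.022156359194422853
book top 2372 ((569.866455078125, -327.4369201660156), (270.2523498535156, 159.853271484375), 11.781586647033691) 0.0446914906592993 [[421.0, -277.0], [454.0, -433.0], [718.0, -378.0], [686.0, -222.0]]
rack side 99 ((531.4032592773438, 190.48284912109375), (74.83748626708984, 165.63519287109375), 9.907580375671387) 0.022469961210801154
book side 2256 ((567.4927978515625, -327.4883728027344), (273.8243103027344, 164.9907989501953), 12.539830207824707) 0.04535731785639258 [[416.0, -277.0], [452.0, -438.0], [719.0, -378.0], [683.0, -217.0]]
```

```bash
cat >> h.py <<'E'
from scipy.spatial.transform import Rotation as Ro
def frame(az,tilt):   # disc frame: n (axis, up side), u (up in the disc plane)
    a,t=np.radians([az,tilt]); hh=np.array([np.cos(a),np.sin(a),0]); z=np.array([0,0,1.])
    return hh,np.cos(t)*hh+np.sin(t)*z,-np.sin(t)*hh+np.cos(t)*z
def toolR(az,tilt):
    _,n,u=frame(az,tilt); return Ro.from_matrix(np.c_[np.cross(n,-u),n,-u])
def go(p,R):
    o=readout.observe(); d=np.array(p)-o['position']; r=(R*Ro.from_rotvec(o['ee_rot']).inv()).as_rotvec()
    print('t',round(o['clock'],2),'pos',o['position'].round(4),'q',o['joints'].round(2),'F',o['force'].round(1),'w',round(o['width'],3),'gf',round(o['gripper_force'],1))
    print('mm',(d*1000).round(1),'deg',np.degrees(r).round(2),'-> shift',(d/.75).round(4),'turn',(r/(np.pi/3)).round(4))
E
python3 - <<'E'
from h import *
for c in([.482,-.2665,.046],[.627,-.236,.046]):
    h_,n,u=frame(101.3,30); print('grasp',np.array(c)+.024*u,'pre',np.array(c)+.12*u)
go([.40,.32,.30],toolR(101.3,30)); go([.482-.0,-.2665,.046]+.12*u*1,toolR(101.3,30))
E
```

```text
grasp [ 0.48435135 -0.27826738  0.06678461] pre [ 0.49375677 -0.32533688  0.14992305]
grasp [ 0.62935135 -0.24776738  0.06678461] pre [ 0.63875677 -0.29483688  0.14992305]
t 0.1 pos [0.1563 0.6047 0.2261] q [-1.42  0.44  0.03  1.57 -0.01  1.13 -0.08] F [-0.5  0.7 -0.8] w 0.999 gf 0.0
mm [ 243.7 -284.7   73.9] deg [30.31 -0.84 25.19] -> shift [ 0.325  -0.3796  0.0986] turn [ 0.5052 -0.0139  0.4198]
t 0.1 pos [0.1563 0.6047 0.2261] q [-1.42  0.44  0.03  1.57 -0.01  1.13 -0.08] F [-0.5  0.7 -0.8] w 0.999 gf 0.0
mm [ 337.5 -930.   -76.1] deg [30.31 -0.84 25.19] -> shift [ 0.45   -1.2401 -0.1015] turn [ 0.5052 -0.0139  0.4198]
```

>>> {"api": "move_arm", "payload": {
  "series": [
    [0.16,-0.19,0.05,0.25,-0.007,0.21],
    [0.16,-0.19,0.05,0.25,-0.007,0.21],
    [0.16,-0.19,0.05,0.25,-0.007,0.21],
    [0.16,-0.19,0.05,0.25,-0.007,0.21],
    [0.16,-0.19,0.05,0.25,-0.007,0.21]
  ],
  "claw": -0.48,
  "squeeze": 15
}}

```text
clock: 0.6
position: [0.2821, 0.4574, 0.2653]
ee_rot: [-0.064, -3.093, -0.405]
force: [1.0, 0.7, 0.4]
width: 0.616
gripper_force: 0.0
```

>>> {"api": "move_arm", "payload": {
  "series": [
    [0.16,-0.19,0.05,0.25,-0.007,0.21],
    [0.16,-0.19,0.05,0.25,-0.007,0.21],
    [0.16,-0.19,0.05,0.25,-0.007,0.21],
    [0.16,-0.19,0.05,0.25,-0.007,0.21],
    [0.16,-0.19,0.05,0.25,-0.007,0.21]
  ]
}}

```text
clock: 1.1
position: [0.3837, 0.333, 0.2971]
ee_rot: [0.298, -2.971, -0.793]
force: [2.0, 0.3, 0.3]
width: 0.263
gripper_force: 0.0
```

Run:
```python
from h import *
_,_,u=frame(101.3,30); go(np.array([.482,-.2665,.046])+.12*u,toolR(101.3,30))
```

```text
t 1.1 pos [0.3837 0.333  0.2971] q [-0.58  0.12  0.12  1.96 -0.62  1.02  1.64] F [2.  0.3 0.3] w 0.263 gf 0.0
mm [ 110.  -658.3 -147.2] deg [ 0.1  -0.   -0.17] -> shift [ 0.1467 -0.8777 -0.1962] turn [ 0.0017 -0.     -0.0028]
```

>>> {"api": "move_arm", "payload": {
  "series": [
    [0.07,-0.31,0,0,0,0],
    [0.07,-0.31,0,0,0,0],
    [0.07,-0.31,0,0,0,0],
    [0.07,-0.31,0,0,0,0],
    [0.07,-0.31,0,0,0,0]
  ]
}}

```text
clock: 1.6
position: [0.4371, 0.0986, 0.2973]
ee_rot: [0.291, -2.975, -0.79]
force: [0.7, 0.6, 0.2]
width: 0.255
gripper_force: 0.0
```

>>> {"api": "move_arm", "payload": {
  "series": [
    [0.07,-0.31,0,0,0,0],
    [0.07,-0.31,0,0,0,0],
    [0.07,-0.31,0,0,0,0],
    [0.07,-0.31,0,0,0,0],
    [0.07,-0.31,0,0,0,0]
  ]
}}

```text
clock: 2.1
position: [0.4895, -0.1339, 0.2969]
ee_rot: [0.292, -2.974, -0.789]
force: [0.0, -1.1, 0.8]
width: 0.262
gripper_force: 0.0
```

>>> {"api": "move_arm", "payload": {
  "series": [
    [0,-0.25,-0.1,0,0,0],
    [0,-0.25,-0.1,0,0,0],
    [0,-0.25,-0.1,0,0,0],
    [0,-0.25,-0.1,0,0,0],
    [0,-0.25,-0.1,0,0,0]
  ]
}}

```text
clock: 2.6
position: [0.4861, -0.3247, 0.2182]
ee_rot: [0.279, -2.971, -0.788]
force: [0.5, 0.3, 0.3]
width: 0.262
gripper_force: 0.0
```

Run:
```python
from h import *
_,_,u=frame(101.3,30); go(np.array([.482,-.2665,.046])+.12*u,toolR(101.3,30))
```

```text
t 2.6 pos [ 0.4861 -0.3247  0.2182] q [ 0.44  0.67  0.44  1.38 -0.51  1.63  2.72] F [0.5 0.3 0.3] w 0.262 gf 0.0
mm [  7.7  -0.6 -68.3] deg [ 0.32 -0.33  0.47] -> shift [ 0.0102 -0.0008 -0.0911] turn [ 0.0053 -0.0056  0.0078]
```

>>> {"api": "move_arm", "payload": {
  "series": [
    [0,0,0.02,-0.068,0.343,-0.606],
    [0,0,0.02,-0.068,0.343,-0.606],
    [0,0,0.02,-0.068,0.343,-0.606],
    [0,0,0.02,-0.068,0.343,-0.606],
    [0,0,0.02,-0.068,0.343,-0.606]
  ]
}}

```text
clock: 3.1
position: [0.4897, -0.3179, 0.2371]
ee_rot: [-0.755, -2.725, -0.671]
force: [-0.4, -0.7, -0.5]
width: 0.256
gripper_force: 0.0
```

>>> {"api": "move_arm", "payload": {
  "series": [
    [0,0,0,-0.068,0.343,-0.606],
    [0,0,0,-0.068,0.343,-0.606],
    [0,0,0,-0.068,0.343,-0.606],
    [0,0,0,-0.068,0.343,-0.606],
    [0,0,0,-0.068,0.343,-0.606]
  ]
}}

```text
clock: 3.6
position: [0.4897, -0.3178, 0.2371]
ee_rot: [-1.61, -2.179, -0.484]
force: [-0.1, -0.2, -0.1]
width: 0.262
gripper_force: 0.0
```

>>> {"api": "move_arm", "payload": {
  "series": [
    [0,0,0,-0.068,0.343,-0.606],
    [0,0,0,-0.068,0.343,-0.606],
    [0,0,0,-0.068,0.343,-0.606],
    [0,0,0,-0.068,0.343,-0.606],
    [0,0,0,-0.068,0.343,-0.606]
  ]
}}

```text
clock: 4.1
position: [0.4897, -0.3178, 0.237]
ee_rot: [-2.224, -1.419, -0.254]
force: [0.3, -0.3, 0.1]
width: 0.26
gripper_force: 0.0
```

>>> {"api": "move_arm", "payload": {
  "series": [
    [0,0,0,-0.068,0.343,-0.606],
    [0,0,0,-0.068,0.343,-0.606],
    [0,0,0,-0.068,0.343,-0.606],
    [0,0,0,-0.068,0.343,-0.606],
    [0,0,0,-0.068,0.343,-0.606]
  ]
}}

```text
clock: 4.6
position: [0.4898, -0.3178, 0.237]
ee_rot: [-2.561, -0.523, -0.002]
force: [-0.6, -0.1, -0.4]
width: 0.263
gripper_force: 0.0
```

```bash
sed -i 's/np.c_\[np.cross(n,-u),n,-u\]/np.c_[np.cross(n,u),-n,-u]/' h.py
python3 - <<'E'
from h import *
_,_,u=frame(101.3,30); R=toolR(101.3,30);print(np.linalg.det(R.as_matrix())); go(np.array([.482,-.2665,.046])+.10*u,R)
E
```

```text
0.9999999999999994
t 4.6 pos [ 0.4898 -0.3178  0.237 ] q [ 0.12  0.9   1.19  1.39 -0.86  1.92  0.14] F [-0.6 -0.1 -0.4] w 0.263 gf 0.0
mm [   2.     2.3 -104.4] deg [ -1.4    5.73 -10.18] -> shift [ 0.0027  0.003  -0.1391] turn [-0.0234  0.0954 -0.1697]
```

>>> {"api": "move_arm", "payload": {
  "series": [
    [0.003,0.003,-0.139,-0.023,0.095,-0.17],
    [0.003,0.003,-0.139,-0.023,0.095,-0.17],
    [0.003,0.003,-0.139,-0.023,0.095,-0.17],
    [0.003,0.003,-0.139,-0.023,0.095,-0.17],
    [0.003,0.003,-0.139,-0.023,0.095,-0.17]
  ]
}}

```text
clock: 5.1
position: [0.4918, -0.3171, 0.1354]
ee_rot: [-2.608, -0.267, 0.064]
force: [0.4, -0.5, 0.9]
width: 0.259
gripper_force: 0.0
```

Run:
```python
from h import *
_,_,u=frame(101.3,30); R=toolR(101.3,30); c=np.array([.482,-.2665,.046]);go(c+.10*u,R);go(c+.024*u,R)
T=get_image('top')[0];S=get_image('side')[0]
o=np.hstack([cv2.resize(T[170:260,360:450],(400,400),interpolation=2),cv2.resize(S[195:300,308:413],(400,400),interpolation=2)])
cv2.imwrite('pics/pre.png',o[...,::-1])
```

```text
t 5.1 pos [ 0.4918 -0.3171  0.1354] q [ 0.11  1.02  1.19  1.5  -0.95  1.81  0.04] F [ 0.4 -0.5  0.9] w 0.259 gf 0.0
mm [-0.   1.6 -2.8] deg [ 0.09  0.33 -0.32] -> shift [-0.      0.0021 -0.0038] turn [ 0.0014  0.0056 -0.0053]
t 5.1 pos [ 0.4918 -0.3171  0.1354] q [ 0.11  1.02  1.19  1.5  -0.95  1.81  0.04] F [ 0.4 -0.5  0.9] w 0.259 gf 0.0
mm [ -7.5  38.8 -68.7] deg [ 0.09  0.33 -0.32] -> shift [-0.01    0.0518 -0.0915] turn [ 0.0014  0.0056 -0.0053]
```

View pics/pre.png

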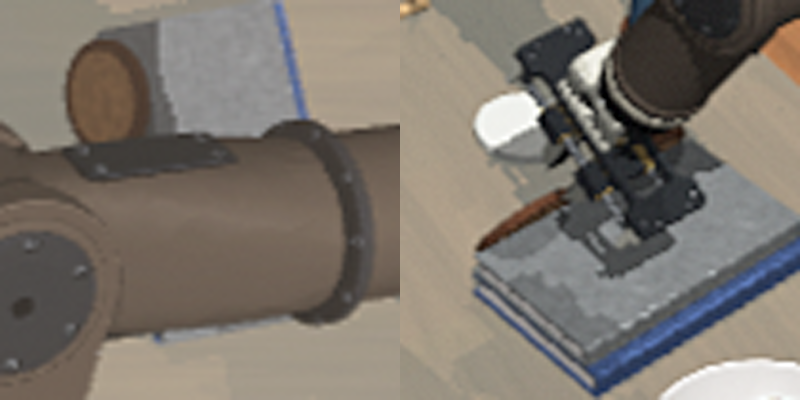

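Run:
```python
from h import *
_,n,u=frame(101.3,30); l=np.cross(n,u)
for k in('top','side'):
    im,W=cloud(k); z0=np.load(k+'.npz')['W']
    m=(abs(W-z0).max(-1)>.02)&(W[...,2]>.07)&(W[...,2]<.4)
    P=W[m]; P=P[(P[:,1]<0)&(P[:,0]>.3)]
    print(k,len(P),'low',P[P[:,2].argsort()[:6]].round(3).tolist())
    # fingers: within 45mm of TCP along u
    q=(P-readout.observe()['position']); a,b,s=q@n,q@u,q@l
    f=(b>-.01)&(b<.03)&(abs(s)<.03)&(abs(a)<.06)
    if f.any(): print('fingers n',np.percentile(a[f],[0,10,50,90,100]).round(4),'l',np.percentile(s[f],[0,50,100]).round(4),'u',b[f].min().round(4),f.sum())
```

```text
top 0 low []
side 2104 low [[1.772, -0.199, 0.072], [1.768, -0.329, 0.072], [1.792, -0.464, 0.074], [1.763, -0.153, 0.081], [1.766, -0.045, 0.083], [1.79, -0.059, 0.085]]
fingers n [-0.0283 -0.0241  0.0119  0.0237  0.0284] l [-0.0171 -0.011   0.002 ] u -0.0024 50
```

Run:
```python
from h import *
_,n,u=frame(101.3,30); R=toolR(101.3,30); c=np.array([.486,-.2640,.046]);print((c@n).round(4));go(c+.06*u,R);go(c+.024*u,R)
```

```text
-0.2837
t 5.3 pos [ 0.4919 -0.317   0.1351] q [ 0.11  1.02  1.18  1.5  -0.95  1.81  0.04] F [ 0.5 -0.  -0. ] w 0.26 gf 0.0
mm [ -0.   23.6 -37.2] deg [ 0.08  0.38 -0.26] -> shift [-0.      0.0315 -0.0496] turn [ 0.0013  0.0063 -0.0043]
t 5.3 pos [ 0.4919 -0.317   0.1351] q [ 0.11  1.02  1.18  1.5  -0.95  1.81  0.04] F [ 0.5 -0.  -0. ] w 0.26 gf 0.0
mm [ -3.6  41.3 -68.3] deg [ 0.08  0.38 -0.26] -> shift [-0.0047  0.055  -0.0911] turn [ 0.0013  0.0063 -0.0043]
```

>>> {"api": "move_arm", "payload": {
  "series": [
    [0,0.0315,-0.05,0.001,0.006,-0.004],
    [0,0.0315,-0.05,0.001,0.006,-0.004],
    [-0.002,0.043,-0.07,0.001,0.006,-0.004],
    [-0.004,0.05,-0.083,0.001,0.006,-0.004],
    [-0.005,0.055,-0.091,0.001,0.006,-0.004]
  ]
}}

```text
clock: 5.8
position: [0.4876, -0.2748, 0.0645]
ee_rot: [-2.606, -0.257, 0.072]
force: [-0.0, -0.0, 0.5]
width: 0.263
gripper_force: 0.0
```

>>> {"api": "move_arm", "payload": {
  "series": [
    [0,0,0,0,0,0]
  ]
}}

```text
clock: 5.9
position: [0.4876, -0.2745, 0.0644]
ee_rot: [-2.605, -0.257, 0.073]
force: [1.5, -0.6, -0.0]
width: 0.26
gripper_force: 0.0
```

Run:
```python
from h import *
_,n,u=frame(101.3,30); R=toolR(101.3,30); c=np.array([.486,-.2640,.046]);go(c+.024*u,R)
S=get_image('side')[0]
cv2.imwrite('pics/g1.png',cv2.resize(S[215:285,320:400],(800,600),interpolation=2)[...,::-1])
```

```text
t 5.9 pos [ 0.4876 -0.2745  0.0644] q [ 0.04  1.08  1.15  1.63 -1.01  1.7   0.08] F [ 1.5 -0.6 -0. ] w 0.26 gf 0.0
mm [ 0.7 -1.3  2.4] deg [-0.11 -0.17 -0.01] -> shift [ 0.001  -0.0017  0.0031] turn [-0.0018 -0.0028 -0.0001]
```

View pics/g1.png

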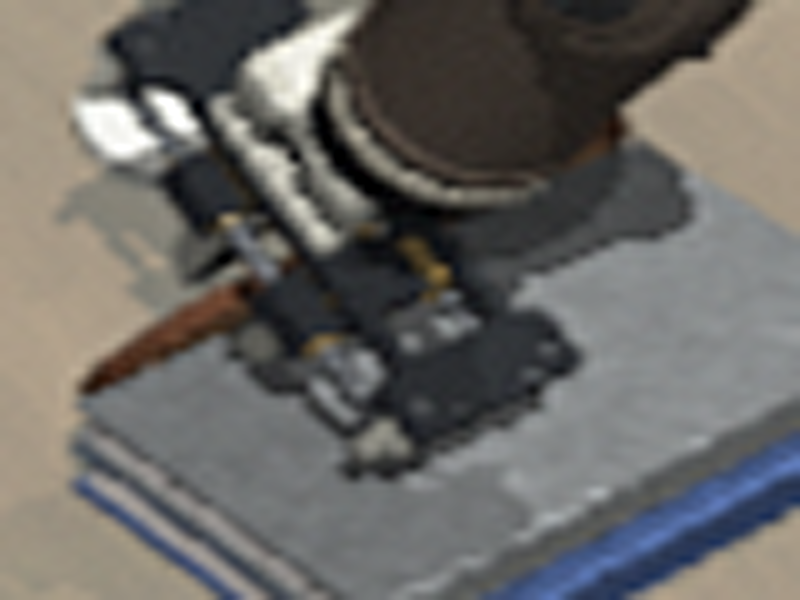

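>>> {"api": "move_arm", "payload": {
  "series": [
    [0,0,0,0,0,0],
    [0,0,0,0,0,0],
    [0,0,0,0,0,0],
    [0,0,0,0,0,0],
    [0,0,0,0,0,0]
  ],
  "claw": -1,
  "squeeze": 15
}}

```text
clock: 6.45
position: [0.4878, -0.2752, 0.065]
ee_rot: [-2.606, -0.257, 0.072]
force: [-0.1, 0.2, -0.9]
width: 0.105
gripper_force: 15.0
```

>>> {"api": "move_arm", "payload": {
  "series": [
    [0,0,0.005,0,0,0],
    [0,0,0.015,0,0,0],
    [0,0,0.04,0,0,0],
    [0,0,0.07,0,0,0],
    [0,0,0.1,0,0,0]
  ]
}}

```text
clock: 6.95
position: [0.4878, -0.2754, 0.1426]
ee_rot: [-2.607, -0.257, 0.071]
force: [-0.4, -0.8, -0.7]
width: 0.108
gripper_force: 15.0
```

Run:
```python
from h import *
_,n,u=frame(97.3,25); R=toolR(97.3,25); go([.47,-.05,.26],R)
```

```text
t 6.95 pos [ 0.4878 -0.2754  0.1426] q [ 0.03  0.99  1.2   1.58 -0.94  1.79  0.02] F [-0.4 -0.8 -0.7] w 0.108 gf 15.0
mm [-17.8 225.4 117.4] deg [-4.95 -0.9  -3.98] -> shift [-0.0237  0.3005  0.1565] turn [-0.0826 -0.0151 -0.0663]
```

>>> {"api": "move_arm", "payload": {
  "series": [
    [-0.024,0.3,0.157,-0.083,-0.015,-0.066],
    [-0.024,0.3,0.157,-0.083,-0.015,-0.066],
    [-0.024,0.3,0.157,-0.083,-0.015,-0.066],
    [-0.024,0.3,0.157,-0.083,-0.015,-0.066],
    [-0.024,0.3,0.157,-0.083,-0.015,-0.066]
  ]
}}

```text
clock: 7.45
position: [0.4696, -0.0529, 0.2579]
ee_rot: [-2.699, -0.172, 0.037]
force: [1.6, 0.7, -0.0]
width: 0.106
gripper_force: 15.0
```

```bash
cat >> h.py <<'E'
AZR=97.3
def rackc():
    h_,n,u=frame(AZR,25); c=np.array([.539,0,.065]); c[1]=(.1214-c@n)/n[1]; return c
def slot(k): h_,n,u=frame(AZR,25); return rackc()+(k-3)*.02427*h_+.003*n
E
python3 - <<'E'
from h import *
_,n,u=frame(97.3,25); R=toolR(97.3,25);print(rackc(),slot(5),slot(1)); go(slot(5)+.10*u+.023*u,R)
E
```

```text
[0.539     0.1735345 0.065    ] [0.5324868  0.22437794 0.06626785] [0.54482224 0.12808483 0.06626785]
t 7.45 pos [ 0.4696 -0.0529  0.2579] q [-0.56  0.55  1.3   1.86 -0.78  1.57 -0.46] F [ 1.6  0.7 -0. ] w 0.106 gf 15.0
mm [ 69.5 225.7 -80.2] deg [-0.08  0.03  0.01] -> shift [ 0.0927  0.301  -0.1069] turn [-0.0014  0.0006  0.0002]
```

>>> {"api": "move_arm", "payload": {
  "series": [
    [0.093,0.301,0,0,0,0],
    [0.093,0.301,0,0,0,0],
    [0.093,0.301,0,0,0,0],
    [0.093,0.301,0,0,0,0],
    [0.093,0.301,-0.05,0,0,0]
  ]
}}

```text
clock: 7.95
position: [0.542, 0.1735, 0.2245]
ee_rot: [-2.696, -0.18, 0.029]
force: [0.3, 0.6, -1.5]
width: 0.109
gripper_force: 15.0
```

>>> {"api": "move_arm", "payload": {
  "series": [
    [0,0,-0.05,0,0,0],
    [0,0,-0.05,0,0,0]
  ]
}}

```text
clock: 8.15
position: [0.5371, 0.1715, 0.18]
ee_rot: [-2.7, -0.174, 0.047]
force: [-0.2, -0.3, 0.3]
width: 0.107
gripper_force: 15.0
```

```bash
cat >> h.py <<'E'
brown=lambda im:(im[...,0]<135)&(im[...,0]-im[...,2]>22)
def discs():
    "n/l/u spans of brown blobs at the rack, both cameras"
    h_,n,u=frame(AZR,25); l=np.cross(n,u)
    for k in('top','side'):
        im,W=cloud(k); m=((W>[.42,.03,.03])&(W<[.66,.34,.24])).all(-1)&brown(im.astype(int))
        N,L,lab,st,ce=cv2.connectedComponentsWithStats(m.astype(np.uint8))
        for i in range(1,N):
            if st[i,4]<25: continue
            P=W[lab==i] if False else W[L==i]; 
            print(k,st[i].tolist(),'n',np.percentile(P@n,[2,25,50,75,98]).round(4),'l',np.percentile(P@l,[1,99]).round(4),'u',np.percentile(P@u,[1,99]).round(4))
        if k=='side': S=im
        else: T=im
    return T,S
E
python3 - <<'E'
from h import *
_,n,u=frame(97.3,25); R=toolR(97.3,25); go(slot(5)+.10*u+.023*u,R)
T,S=discs(); print('want n',slot(5)@n,'l',slot(5)@np.cross(n,u))
o=np.hstack([cv2.resize(T[170:240,220:310],(400,311),interpolation=2),cv2.resize(S[135:215,255:345],(400,311),interpolation=2)])
cv2.imwrite('pics/s5.png',o[...,::-1])
E
```

```text
t 8.15 pos [0.5371 0.1715 0.18  ] q [-0.88  0.69  1.2   1.89 -1.05  1.41 -0.72] F [-0.2 -0.3  0.3] w 0.107 gf 15.0
mm [ 2.   1.3 -2.3] deg [-0.01 -0.34 -0.16] -> shift [ 0.0027  0.0018 -0.003 ] turn [-0.0002 -0.0057 -0.0027]Traceback (most recent call last):
  File "<stdin>", line 3, in <module>
  File "h.py", line 28, in discs
    N,L,lab,st,ce=cv2.connectedComponentsWithStats(m.astype(np.uint8))
    ^^^^^^^^^^^^^
ValueError: not enough values to unpack (expected 5, got 4)
```

```bash
sed -i 's/N,L,lab,st,ce=/N,L,st,ce=/; s/W\[lab==i\] if False else //' h.py
python3 - <<'E'
from h import *
_,n,u=frame(97.3,25)
T,S=discs(); print('want n',slot(5)@n,'l',slot(5)@np.cross(n,u))
o=np.hstack([cv2.resize(T[170:240,220:310],(400,311),interpolation=2),cv2.resize(S[135:215,255:345],(400,311),interpolation=2)])
cv2.imwrite('pics/s5.png',o[...,::-1])
E
```

```text
side [287, 154, 20, 15, 158] n [0.1594 0.163  0.1649 0.1668 0.1722] l [0.5026 0.5915] u [0.0549 0.1503]
side [290, 173, 20, 17, 175] n [0.1092 0.1122 0.1139 0.1166 0.1217] l [0.5066 0.596 ] u [-0.019   0.0728]
want n 0.16839217998275896 l 0.5566811978095214
```

View pics/s5.png

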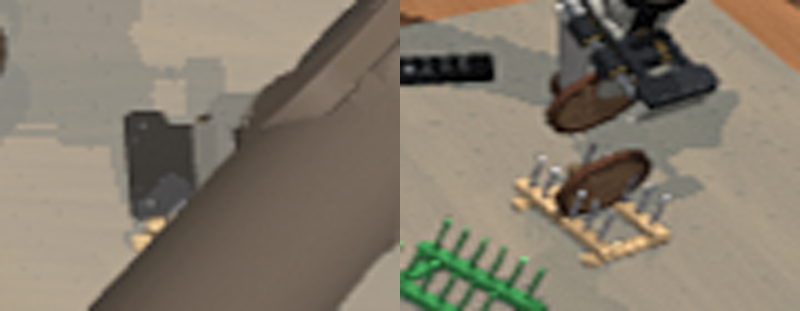

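```bash
cat > s.py <<'E'
from h import *
import sys
dn,dl,du=map(float,sys.argv[1:4]); h_,n,u=frame(AZR,25); l=np.cross(n,u)
o=readout.observe(); go(o['position']+(dn*n+dl*l+du*u)/1000,toolR(AZR,25))
print('nlu now',[(o['position']@v).round(4) for v in(n,l,u)])
E
python3 s.py -3.5 4 0; python3 s.py -3.5 4 -55
```

```text
t 8.3 pos [0.5403 0.1687 0.1847] q [-0.88  0.68  1.21  1.89 -1.04  1.41 -0.73] F [ 0.4 -0.9 -1. ] w 0.107 gf 15.0
mm [ 4.4 -2.6 -1.5] deg [-0.05  0.09  0.11] -> shift [ 0.0058 -0.0035 -0.002 ] turn [-0.0008  0.0014  0.0018]
nlu now [np.float64(0.1675), np.float64(0.5574), np.float64(0.1257)]
t 8.3 pos [0.5403 0.1687 0.1847] q [-0.88  0.68  1.21  1.89 -1.04  1.41 -0.73] F [ 0.4 -0.9 -1. ] w 0.107 gf 15.0
mm [  1.4  20.4 -51.3] deg [-0.05  0.09  0.11] -> shift [ 0.0019  0.0272 -0.0684] turn [-0.0008  0.0014  0.0018]
nlu now [np.float64(0.1675), np.float64(0.5574), np.float64(0.1257)]
```

>>> {"api": "move_arm", "payload": {
  "series": [
    [0.006,-0.0035,-0.002,-0.001,0.001,0.002],
    [0.0045,0.008,-0.025,-0.001,0.001,0.002],
    [0.003,0.019,-0.049,-0.001,0.001,0.002],
    [0.002,0.027,-0.068,-0.001,0.001,0.002],
    [0.002,0.027,-0.068,-0.001,0.001,0.002]
  ]
}}

```text
clock: 8.8
position: [0.539, 0.1921, 0.1283]
ee_rot: [-2.701, -0.176, 0.048]
force: [0.2, 0.2, -0.2]
width: 0.108
gripper_force: 15.0
```

```bash
python3 - <<'E'
from h import *
T,S=discs()
cv2.imwrite('pics/s5b.png',cv2.resize(S[150:215,260:340],(800,600),interpolation=2)[...,::-1])
E
python3 s.py 0 0 -40
```

```text
side [285, 163, 19, 15, 146] n [0.156  0.1597 0.1614 0.1636 0.1691] l [0.5085 0.5901] u [-0.0033  0.0939]
side [290, 175, 21, 14, 157] n [0.1091 0.113  0.1148 0.1171 0.1239] l [0.5045 0.5977] u [-0.0149  0.0718]
t 8.9 pos [0.5405 0.1905 0.1305] q [-0.87  0.75  1.14  1.93 -1.13  1.35 -0.68] F [-0.2  1.2 -0.6] w 0.106 gf 15.0
mm [ -2.1  16.8 -36.3] deg [ 0.08 -0.17 -0.16] -> shift [-0.0029  0.0224 -0.0483] turn [ 0.0013 -0.0029 -0.0027]
nlu now [np.float64(0.1642), np.float64(0.5603), np.float64(0.0674)]
```

View pics/s5b.png

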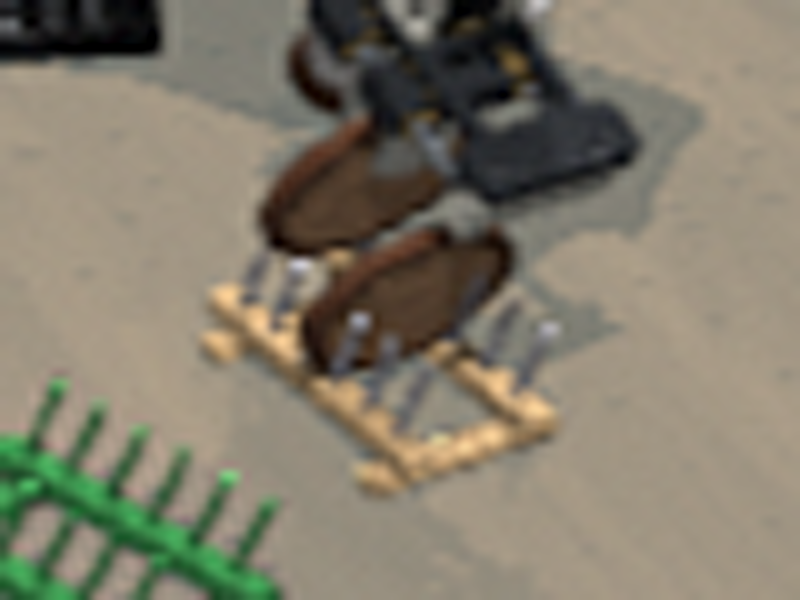

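>>> {"api": "move_arm", "payload": {
  "series": [
    [-0.0007,0.0056,-0.012,0.001,-0.003,-0.003],
    [-0.0014,0.011,-0.024,0.001,-0.003,-0.003],
    [-0.002,0.0165,-0.036,0.001,-0.003,-0.003],
    [-0.002,0.0165,-0.036,0.001,-0.003,-0.003]
  ]
}}

```text
clock: 9.3
position: [0.5385, 0.2037, 0.1027]
ee_rot: [-2.7, -0.173, 0.039]
force: [0.4, -0.7, -0.7]
width: 0.111
gripper_force: 15.0
```

```bash
python3 - <<'E'
from h import *
T,S=discs()
E
python3 s.py 0 0 -10
```

```text
side [284, 167, 23, 23, 260] n [0.1094 0.1139 0.1199 0.1607 0.1679] l [0.5044 0.5834] u [-0.0221  0.0711]
t 9.4 pos [0.5393 0.2028 0.1039] q [-0.88  0.79  1.11  1.96 -1.18  1.31 -0.65] F [-0.4 -0.3  0.5] w 0.107 gf 15.0
mm [-0.5  4.2 -9.1] deg [-0.01  0.06  0.03] -> shift [-0.0007  0.0056 -0.0121] turn [-0.0002  0.0009  0.0004]
nlu now [np.float64(0.1642), np.float64(0.5607), np.float64(0.0381)]
```

>>> {"api": "move_arm", "payload": {
  "series": [
    [-0.0003,0.003,-0.006,0,0,0],
    [-0.0005,0.0045,-0.009,0,0,0],
    [-0.0005,0.0045,-0.009,0,0,0]
  ]
}}

```text
clock: 9.7
position: [0.5389, 0.2064, 0.0972]
ee_rot: [-2.7, -0.172, 0.037]
force: [-0.1, 0.5, -0.7]
width: 0.105
gripper_force: 15.0
```

>>> {"api": "move_arm", "payload": {
  "series": [
    [-0.0002,0.0018,-0.004,0,0,0],
    [-0.0002,0.0018,-0.004,0,0,0]
  ]
}}

```text
clock: 9.9
position: [0.5388, 0.2077, 0.0941]
ee_rot: [-2.7, -0.172, 0.036]
force: [0.2, 0.2, -0.8]
width: 0.11
gripper_force: 15.0
```

```bash
python3 s.py 0 0 -4
```

```text
t 9.9 pos [0.5388 0.2077 0.0941] q [-0.88  0.8   1.1   1.96 -1.2   1.3  -0.64] F [ 0.2  0.2 -0.8] w 0.11 gf 15.0
mm [-0.2  1.7 -3.6] deg [-0.03  0.07  0.02] -> shift [-0.0003  0.0022 -0.0048] turn [-0.0005  0.0011  0.0003]
nlu now [np.float64(0.1645), np.float64(0.5608), np.float64(0.0272)]
```

>>> {"api": "move_arm", "payload": {
  "series": [
    [-0.0002,0.0017,-0.0036,0,0,0],
    [-0.0002,0.0017,-0.0036,0,0,0]
  ]
}}

```text
clock: 10.1
position: [0.5386, 0.209, 0.0914]
ee_rot: [-2.7, -0.172, 0.037]
force: [0.7, -0.6, -1.1]
width: 0.106
gripper_force: 15.0
```

>>> {"api": "move_arm", "payload": {
  "series": [
    [-0.0002,0.0017,-0.0036,0,0,0],
    [-0.0002,0.0017,-0.0036,0,0,0]
  ]
}}

```text
clock: 10.3
position: [0.5384, 0.2103, 0.0887]
ee_rot: [-2.7, -0.172, 0.037]
force: [-0.1, -0.3, -1.0]
width: 0.104
gripper_force: 15.0
```

>>> {"api": "move_arm", "payload": {
  "series": [
    [0,0.001,-0.002,0,0,0],
    [0,0.001,-0.002,0,0,0]
  ]
}}

```text
clock: 10.5
position: [0.5386, 0.2109, 0.0874]
ee_rot: [-2.7, -0.172, 0.036]
force: [-0.2, 0.1, -0.4]
width: 0.109
gripper_force: 15.0
```

```bash
python3 s.py 0 0 -2
python3 - <<'E'
from h import *
S=get_image('side')[0]
cv2.imwrite('pics/s5c.png',cv2.resize(S[150:215,260:340],(800,600),interpolation=2)[...,::-1])
E
```

```text
t 10.5 pos [0.5386 0.2109 0.0874] q [-0.88  0.81  1.09  1.97 -1.21  1.29 -0.63] F [-0.2  0.1 -0.4] w 0.109 gf 15.0
mm [-0.1  0.8 -1.8] deg [-0.03  0.08  0.03] -> shift [-0.0001  0.0011 -0.0024] turn [-0.0005  0.0014  0.0005]
nlu now [np.float64(0.1645), np.float64(0.5611), np.float64(0.0197)]
```

View pics/s5c.png

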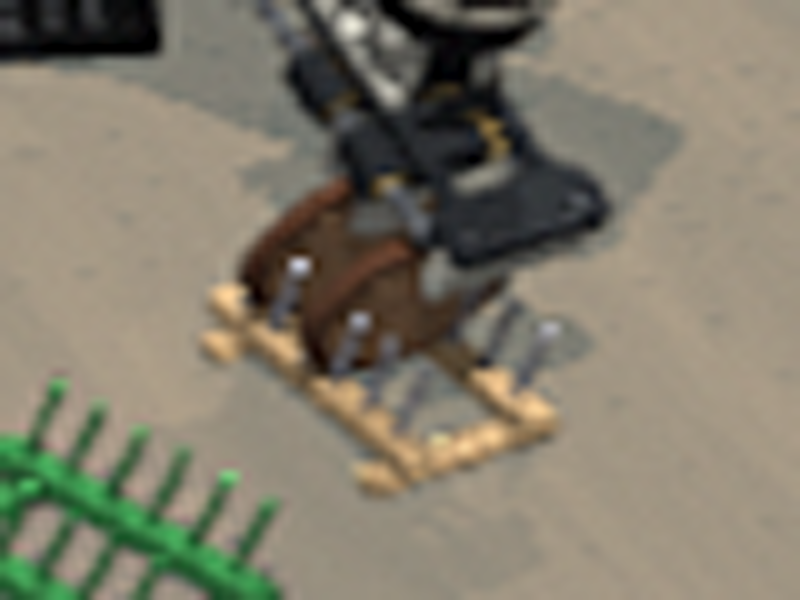

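>>> {"api": "move_arm", "payload": {
  "series": [
    [0,0.001,-0.0024,0,0,0],
    [0,0.001,-0.0024,0,0,0]
  ]
}}

```text
clock: 10.75
position: [0.5389, 0.2111, 0.0863]
ee_rot: [-2.7, -0.171, 0.035]
force: [-1.8, -2.4, 6.7]
width: 0.109
gripper_force: 15.0
```

>>> {"api": "move_arm", "payload": {
  "series": [
    [0,0.001,-0.0024,0,0,0],
    [0,0.001,-0.0024,0,0,0]
  ]
}}

```text
clock: 10.95
position: [0.5394, 0.2112, 0.0855]
ee_rot: [-2.7, -0.17, 0.033]
force: [-4.0, -6.5, 15.1]
width: 0.11
gripper_force: 15.0
```

```bash
python3 s.py 0 0 -2
```

```text
t 10.95 pos [0.5394 0.2112 0.0855] q [-0.88  0.81  1.09  1.97 -1.22  1.29 -0.63] F [-4.  -6.5 15.1] w 0.11 gf 15.0
mm [-0.1  0.8 -1.8] deg [-0.06  0.18  0.12] -> shift [-0.0001  0.0011 -0.0024] turn [-0.0011  0.003   0.0021]
nlu now [np.float64(0.1639), np.float64(0.5618), np.float64(0.0179)]
```

>>> {"api": "move_arm", "payload": {
  "series": [
    [-0.0005,-0.0008,0.002,0,0,0],
    [-0.0005,-0.0008,0.002,0,0,0]
  ]
}}

```text
clock: 11.15
position: [0.5384, 0.2114, 0.0859]
ee_rot: [-2.7, -0.171, 0.035]
force: [-2.3, -3.8, 6.1]
width: 0.106
gripper_force: 15.0
```

>>> {"api": "move_arm", "payload": {
  "series": [
    [0,0,0,0,0,0],
    [0,0,0,0,0,0],
    [0,0,0,0,0,0],
    [0,0,0,0,0,0]
  ],
  "claw": -0.48
}}

```text
clock: 11.55
position: [0.5382, 0.2119, 0.0852]
ee_rot: [-2.7, -0.172, 0.036]
force: [0.2, -0.1, -0.3]
width: 0.262
gripper_force: 0.0
```

```bash
python3 s.py 0 0 100
```

```text
t 11.55 pos [0.5382 0.2119 0.0852] q [-0.88  0.81  1.09  1.97 -1.21  1.29 -0.63] F [ 0.2 -0.1 -0.3] w 0.262 gf 0.0
mm [  5.4 -41.9  90.6] deg [-0.02  0.07  0.02] -> shift [ 0.0072 -0.0559  0.1208] turn [-0.0003  0.0011  0.0003]
nlu now [np.float64(0.1645), np.float64(0.5607), np.float64(0.0173)]
```

Retract along the tines and head back.

>>> {"api": "move_arm", "payload": {
  "series": [
    [0.001,-0.008,0.017,0,0,0],
    [0.003,-0.023,0.05,0,0,0],
    [0.005,-0.04,0.085,0,0,0],
    [0.007,-0.056,0.121,0,0,0],
    [0.007,-0.056,0.16,0,0,0]
  ]
}}

```text
clock: 12.05
position: [0.5438, 0.167, 0.2073]
ee_rot: [-2.702, -0.167, 0.034]
force: [-0.3, 0.1, -0.5]
width: 0.263
gripper_force: 0.0
```

Run:
```python
from h import *
T,S=discs()
_,n,u=frame(101.3,30); R=toolR(101.3,30); c=np.array([.632,-.2345,.046]);print(c@n,c+.024*u); go(c+.12*u,R); go([.55,-.02,.25],R)
```

```text
side [283, 169, 27, 21, 305] n [0.1102 0.1135 0.1194 0.1568 0.1636] l [0.5027 0.5898] u [-0.0276  0.0703]
-0.2833929467695908 [ 0.63435135 -0.24626738  0.06678461]
t 12.15 pos [0.5455 0.168  0.2098] q [-0.89  0.65  1.22  1.85 -1.01  1.43 -0.77] F [-0.1 -0.3  0.2] w 0.262 gf 0.0
mm [  98.3 -461.3  -59.8] deg [4.85 1.21 4.16] -> shift [ 0.131  -0.6151 -0.0798] turn [0.0808 0.0202 0.0694]
t 12.15 pos [0.5455 0.168  0.2098] q [-0.89  0.65  1.22  1.85 -1.01  1.43 -0.77] F [-0.1 -0.3  0.2] w 0.262 gf 0.0
mm [   4.5 -188.    40.2] deg [4.85 1.21 4.16] -> shift [ 0.006  -0.2506  0.0536] turn [0.0808 0.0202 0.0694]
```

>>> {"api": "move_arm", "payload": {
  "series": [
    [0.04,-0.3,0.04,0.081,0.02,0.069],
    [0.04,-0.3,0.04,0.081,0.02,0.069],
    [0.04,-0.3,0.04,0.081,0.02,0.069],
    [0.04,-0.3,0.04,0.081,0.02,0.069],
    [0.04,-0.3,0.04,0.081,0.02,0.069]
  ]
}}

```text
clock: 12.65
position: [0.5732, -0.0587, 0.2358]
ee_rot: [-2.608, -0.256, 0.076]
force: [1.9, 0.5, -0.5]
width: 0.264
gripper_force: 0.0
```

>>> {"api": "move_arm", "payload": {
  "series": [
    [0.09,-0.31,-0.05,0,0,0],
    [0.09,-0.31,-0.05,0,0,0],
    [0.09,-0.31,-0.05,0,0,0],
    [0.09,-0.31,-0.05,0,0,0],
    [0.09,-0.31,-0.05,0,0,0]
  ]
}}

```text
clock: 13.15
position: [0.6407, -0.2902, 0.1971]
ee_rot: [-2.607, -0.257, 0.078]
force: [1.9, 0.2, 0.4]
width: 0.26
gripper_force: 0.0
```

>>> {"api": "move_arm", "payload": {
  "series": [
    [0,0,0,0,0,0]
  ]
}}

```text
clock: 13.25
position: [0.6386, -0.295, 0.1949]
ee_rot: [-2.61, -0.247, 0.08]
force: [-1.2, -0.7, -0.3]
width: 0.258
gripper_force: 0.0
```

Run:
```python
from h import *
_,n,u=frame(101.3,30); R=toolR(101.3,30); c=np.array([.631,-.2338,.046]); go(c+.10*u,R)
```

```text
t 13.25 pos [ 0.6386 -0.295   0.1949] q [ 0.16  1.    0.98  1.08 -0.98  1.9  -0.4 ] F [-1.2 -0.7 -0.3] w 0.258 gf 0.0
mm [  2.2  12.2 -62.3] deg [ 0.2  -0.56  0.34] -> shift [ 0.003   0.0163 -0.0831] turn [ 0.0033 -0.0093  0.0056]
```

>>> {"api": "move_arm", "payload": {
  "series": [
    [0.003,0.016,-0.083,0.003,-0.009,0.006],
    [0.003,0.016,-0.083,0.003,-0.009,0.006],
    [0.003,0.016,-0.083,0.003,-0.009,0.006],
    [0.003,0.016,-0.083,0.003,-0.009,0.006]
  ]
}}

```text
clock: 13.65
position: [0.6435, -0.2753, 0.1369]
ee_rot: [-2.605, -0.271, 0.067]
force: [0.5, -0.3, 1.5]
width: 0.264
gripper_force: 0.0
```

Run:
```python
from h import *
_,n,u=frame(101.3,30); R=toolR(101.3,30); c=np.array([.631,-.2338,.046]); go(c+.10*u,R)
l=np.cross(n,u)
im,W=cloud('side'); z0=np.load('side.npz')['W']
P=W[(abs(W-z0).max(-1)>.02)]; q=(P-readout.observe()['position']); a,b,s=q@n,q@u,q@l
f=(b>-.01)&(b<.03)&(abs(s)<.03)&(abs(a)<.06)
print('fingers n',np.percentile(a[f],[0,10,50,90,100]).round(4),'l',np.percentile(s[f],[0,50,100]).round(4),f.sum())
go(c+.05*u,R);go(c+.024*u,R)
```

```text
t 13.65 pos [ 0.6435 -0.2753  0.1369] q [ 0.12  1.04  0.96  1.17 -1.    1.81 -0.34] F [ 0.5 -0.3  1.5] w 0.264 gf 0.0
mm [-2.7 -7.6 -4.3] deg [-0.1   0.22 -0.53] -> shift [-0.0036 -0.0101 -0.0058] turn [-0.0017  0.0037 -0.0089]
fingers n [-0.0284 -0.0246  0.0133  0.0253  0.03  ] l [-0.0155 -0.0104  0.0083] 56
t 13.7 pos [ 0.6436 -0.2758  0.1375] q [ 0.12  1.04  0.96  1.17 -1.    1.81 -0.34] F [-0.7  0.1  0.9] w 0.261 gf 0.0
mm [ -7.7  17.5 -48.2] deg [-0.05  0.29 -0.52] -> shift [-0.0103  0.0233 -0.0643] turn [-0.0008  0.0048 -0.0086]
t 13.7 pos [ 0.6436 -0.2758  0.1375] q [ 0.12  1.04  0.96  1.17 -1.    1.81 -0.34] F [-0.7  0.1  0.9] w 0.261 gf 0.0
mm [-10.3  30.3 -70.7] deg [-0.05  0.29 -0.52] -> shift [-0.0137  0.0403 -0.0943] turn [-0.0008  0.0048 -0.0086]
```

>>> {"api": "move_arm", "payload": {
  "series": [
    [-0.004,-0.01,-0.006,-0.001,0.005,-0.009],
    [-0.004,-0.01,-0.006,-0.001,0.005,-0.009],
    [-0.004,-0.01,-0.006,-0.001,0.005,-0.009]
  ]
}}

```text
clock: 14.0
position: [0.64, -0.2841, 0.1317]
ee_rot: [-2.607, -0.255, 0.069]
force: [-1.0, 0.4, 0.5]
width: 0.264
gripper_force: 0.0
```

Run:
```python
from h import *
_,n,u=frame(101.3,30); R=toolR(101.3,30); c=np.array([.631,-.2338,.046]); go(c+.06*u,R);go(c+.0235*u,R)
```

```text
t 14.0 pos [ 0.64   -0.2841  0.1317] q [ 0.14  1.05  0.96  1.17 -1.    1.81 -0.34] F [-1.   0.4  0.5] w 0.264 gf 0.0
mm [ -3.1  20.9 -33.7] deg [-0.03 -0.04  0.12] -> shift [-0.0042  0.0278 -0.045 ] turn [-0.0005 -0.0007  0.002 ]
t 14.0 pos [ 0.64   -0.2841  0.1317] q [ 0.14  1.05  0.96  1.17 -1.    1.81 -0.34] F [-1.   0.4  0.5] w 0.264 gf 0.0
mm [ -6.7  38.8 -65.3] deg [-0.03 -0.04  0.12] -> shift [-0.0089  0.0517 -0.0871] turn [-0.0005 -0.0007  0.002 ]
```

>>> {"api": "move_arm", "payload": {
  "series": [
    [-0.004,0.028,-0.045,0,0,0.002],
    [-0.004,0.028,-0.045,0,0,0.002],
    [-0.006,0.039,-0.063,0,0,0.002],
    [-0.008,0.047,-0.078,0,0,0.002],
    [-0.009,0.051,-0.086,0,0,0.002]
  ]
}}

```text
clock: 14.5
position: [0.6334, -0.2444, 0.0659]
ee_rot: [-2.605, -0.259, 0.071]
force: [0.0, 0.4, -0.3]
width: 0.261
gripper_force: 0.0
```

>>> {"api": "move_arm", "payload": {
  "series": [
    [0,0,0,0,0,0]
  ]
}}

```text
clock: 14.6
position: [0.6333, -0.2443, 0.0659]
ee_rot: [-2.605, -0.259, 0.072]
force: [0.4, 0.9, 0.2]
width: 0.261
gripper_force: 0.0
```

Run:
```python
from h import *
_,n,u=frame(101.3,30); R=toolR(101.3,30); c=np.array([.631,-.2338,.046]); go(c+.0235*u,R)
S=get_image('side')[0]
cv2.imwrite('pics/g2.png',cv2.resize(S[200:270,335:415],(800,600),interpolation=2)[...,::-1])
```

```text
t 14.6 pos [ 0.6333 -0.2443  0.0659] q [ 0.07  1.08  0.94  1.31 -1.03  1.69 -0.28] F [0.4 0.9 0.2] w 0.261 gf 0.0
mm [-0.  -1.   0.5] deg [-0.11 -0.12 -0.08] -> shift [-0.     -0.0013  0.0006] turn [-0.0018 -0.002  -0.0013]
```

No contact; same geometry as the first grasp. Close and lift.

>>> {"api": "move_arm", "payload": {
  "series": [
    [0,0,0,0,0,0],
    [0,0,0,0,0,0],
    [0,0,0,0,0,0],
    [0,0,0,0,0,0],
    [0,0,0,0,0,0]
  ],
  "claw": -1,
  "squeeze": 15
}}

```text
clock: 15.15
position: [0.6335, -0.2451, 0.0667]
ee_rot: [-2.606, -0.259, 0.071]
force: [0.5, 0.0, -0.1]
width: 0.11
gripper_force: 15.0
```

>>> {"api": "move_arm", "payload": {
  "series": [
    [0,0,0.005,0,0,0],
    [0,0,0.015,0,0,0],
    [0,0,0.05,0,0,0],
    [0,0,0.1,0,0,0],
    [0,0,0.15,0,0,0]
  ]
}}

```text
clock: 15.65
position: [0.6333, -0.2449, 0.1807]
ee_rot: [-2.606, -0.259, 0.072]
force: [0.8, -0.4, -1.3]
width: 0.11
gripper_force: 15.0
```

Run:
```python
from h import *
_,n,u=frame(97.3,25); R=toolR(97.3,25); l=np.cross(n,u)
# slot 1 TCP target from the seated TCP of slot 5 (n .1639,l .561,u .0185 minus 4 slots)
h_=frame(97.3,25)[0]; p5=.1645*n+.5595*l+.0185*u; p1=p5-4*.02427*h_; print('seat1',p1,p1@n,p1@l,p1@u); np.save('p1.npy',p1)
go(p1+.06*u+[0,0,.06],R)
```

```text
seat1 [0.54935006 0.11492366 0.0862874 ] 0.07651564003448202 0.5595 0.059527780849787104
t 15.65 pos [ 0.6333 -0.2449  0.1807] q [ 0.07  0.97  0.99  1.22 -0.97  1.83 -0.37] F [ 0.8 -0.4 -1.3] w 0.11 gf 15.0
mm [-80.7 334.6  19.9] deg [-5.   -0.91 -4.05] -> shift [-0.1076  0.4462  0.0266] turn [-0.0834 -0.0152 -0.0675]
```

>>> {"api": "move_arm", "payload": {
  "series": [
    [-0.054,0.23,0.05,-0.083,-0.015,-0.067],
    [-0.054,0.23,0.05,-0.083,-0.015,-0.067],
    [-0.054,0.23,0.05,-0.083,-0.015,-0.067],
    [-0.054,0.23,0.05,-0.083,-0.015,-0.067],
    [-0.054,0.23,0.05,-0.083,-0.015,-0.067]
  ]
}}

```text
clock: 16.15
position: [0.593, -0.0669, 0.2185]
ee_rot: [-2.696, -0.182, 0.037]
force: [0.3, 0.1, -1.2]
width: 0.109
gripper_force: 15.0
```

>>> {"api": "move_arm", "payload": {
  "series": [
    [-0.054,0.216,-0.023,0,0,0],
    [-0.054,0.216,-0.023,0,0,0],
    [-0.054,0.216,-0.023,0,0,0],
    [-0.054,0.216,-0.023,0,0,0],
    [-0.054,0.216,-0.023,0,0,0]
  ]
}}

```text
clock: 16.65
position: [0.5516, 0.0928, 0.1994]
ee_rot: [-2.698, -0.179, 0.04]
force: [-0.5, -0.1, -0.2]
width: 0.109
gripper_force: 15.0
```

>>> {"api": "move_arm", "payload": {
  "series": [
    [0,0,0,0,0,0],
    [0,0,0,0,0,0]
  ]
}}

```text
clock: 16.85
position: [0.5531, 0.0876, 0.1999]
ee_rot: [-2.701, -0.171, 0.036]
force: [-0.8, -0.6, -0.5]
width: 0.111
gripper_force: 15.0
```

Run:
```python
from h import *
_,n,u=frame(97.3,25); R=toolR(97.3,25); p1=np.load('p1.npy'); go(p1+.09*u,R); discs()
```

```text
t 16.85 pos [0.5531 0.0876 0.1999] q [-0.72  0.67  1.19  1.83 -0.98  1.47 -0.65] F [-0.8 -0.6 -0.5] w 0.111 gf 15.0
mm [  1.1 -10.4 -32.1] deg [0.03 0.09 0.09] -> shift [ 0.0014 -0.0139 -0.0428] turn [0.0005 0.0015 0.0015]
top [256, 201, 12, 28, 255] n [0.1535 0.1618 0.1645 0.1671 0.17  ] l [0.5086 0.603 ] u [-0.0442  0.0484]
top [270, 200, 11, 25, 125] n [0.1152 0.1206 0.1213 0.1219 0.1231] l [0.5175 0.6015] u [-0.0197  0.065 ]
side [283, 159, 36, 30, 432] n [0.0925 0.0976 0.1134 0.1238 0.1629] l [0.5038 0.5953] u [-0.0238  0.1984]
```

>>> {"api": "move_arm", "payload": {
  "series": [
    [0.001,-0.014,-0.043,0.001,0.001,0.001],
    [0.001,-0.014,-0.043,0.001,0.001,0.001],
    [0.001,-0.014,-0.043,0.001,0.001,0.001]
  ]
}}

```text
clock: 17.25
position: [0.5533, 0.0781, 0.1673]
ee_rot: [-2.699, -0.171, 0.04]
force: [0.2, -0.3, -0.6]
width: 0.107
gripper_force: 15.0
```

>>> {"api": "move_arm", "payload": {
  "series": [
    [0,0,0,0,0,0]
  ]
}}

```text
clock: 17.35
position: [0.5538, 0.0786, 0.1681]
ee_rot: [-2.699, -0.174, 0.038]
force: [-0.0, -0.8, 0.2]
width: 0.109
gripper_force: 15.0
```

```bash
python3 - <<'E'
from h import *
_,n,u=frame(97.3,25); R=toolR(97.3,25); p1=np.load('p1.npy'); go(p1+.09*u,R); T,S=discs(); print(readout.observe()['position']@n)
# split held (higher) disc in side view
im,W=cloud('side'); l=np.cross(n,u)
P=W[((W>[.42,.03,.03])&(W<[.66,.34,.24])).all(-1)&brown(im.astype(int))]
a=P@n
for lo,hi in((.05,.092),(.105,.13),(.148,.18)):
    q=P[(a>lo)&(a<hi)]; print(len(q),np.median(q@n).round(4),np.percentile(q@l,[1,99]).round(4),np.percentile(q@u,[1,99]).round(4))
E
python3 s.py 0 0 -50
```

```text
t 17.35 pos [0.5538 0.0786 0.1681] q [-0.67  0.71  1.15  1.86 -1.01  1.44 -0.59] F [-0.  -0.8  0.2] w 0.109 gf 15.0
mm [ 0.4 -1.4 -0.2] deg [-0.07  0.01 -0.06] -> shift [ 0.0006 -0.0019 -0.0003] turn [-0.0012  0.0002 -0.0009]
top [256, 201, 12, 28, 252] n [0.153  0.1618 0.1647 0.167  0.1704] l [0.5107 0.6034] u [-0.0439  0.0468]
top [270, 200, 11, 24, 184] n [0.1143 0.1202 0.1211 0.1216 0.1228] l [0.5221 0.602 ] u [-0.021  0.07 ]
side [283, 167, 37, 23, 392] n [0.0717 0.0759 0.1135 0.1539 0.1629] l [0.5036 0.5916] u [-0.0282  0.1706]
0.07828111072861109
163 0.0757 [0.5044 0.5955] [0.0801 0.1745]
110 0.1146 [0.5044 0.577 ] [-0.0175  0.068 ]
122 0.1575 [0.5046 0.5888] [-0.0323  0.0507]
t 17.5 pos [0.5536 0.0791 0.168 ] q [-0.67  0.71  1.15  1.86 -1.01  1.44 -0.59] F [ 0.8 -0.4 -0.5] w 0.108 gf 15.0
mm [ -2.7  21.  -45.3] deg [-0.09  0.03 -0.11] -> shift [-0.0036  0.0279 -0.0604] turn [-0.0015  0.0006 -0.0019]
nlu now [np.float64(0.0784), np.float64(0.5592), np.float64(0.1488)]
```

```bash
python3 s.py -2.2 0 0; python3 s.py -2.2 0 -70
```

```text
t 17.5 pos [0.5536 0.0791 0.168 ] q [-0.67  0.71  1.15  1.86 -1.01  1.44 -0.59] F [ 0.8 -0.4 -0.5] w 0.108 gf 15.0
mm [ 0.3 -2.  -0.9] deg [-0.09  0.03 -0.11] -> shift [ 0.0003 -0.0026 -0.0012] turn [-0.0015  0.0006 -0.0019]
nlu now [np.float64(0.0784), np.float64(0.5592), np.float64(0.1488)]
t 17.5 pos [0.5536 0.0791 0.168 ] q [-0.67  0.71  1.15  1.86 -1.01  1.44 -0.59] F [ 0.8 -0.4 -0.5] w 0.108 gf 15.0
mm [ -3.5  27.4 -64.4] deg [-0.09  0.03 -0.11] -> shift [-0.0047  0.0365 -0.0858] turn [-0.0015  0.0006 -0.0019]
nlu now [np.float64(0.0784), np.float64(0.5592), np.float64(0.1488)]
```

>>> {"api": "move_arm", "payload": {
  "series": [
    [0.0003,-0.0026,-0.0012,-0.001,0,-0.002],
    [0,0.003,-0.013,-0.001,0,-0.002],
    [-0.001,0.0085,-0.025,-0.001,0,-0.002],
    [-0.0026,0.0198,-0.0495,-0.001,0,-0.002],
    [-0.0026,0.0198,-0.0495,-0.001,0,-0.002]
  ]
}}

```text
clock: 18.0
position: [0.5495, 0.0961, 0.127]
ee_rot: [-2.699, -0.173, 0.046]
force: [0.1, 0.2, -1.2]
width: 0.106
gripper_force: 15.0
```

>>> {"api": "move_arm", "payload": {
  "series": [
    [0,0,0,0,0,0]
  ]
}}

```text
clock: 18.1
position: [0.5507, 0.0944, 0.1291]
ee_rot: [-2.7, -0.172, 0.041]
force: [-0.0, -0.5, -0.7]
width: 0.107
gripper_force: 15.0
```

```bash
python3 s.py 0 0 -30
python3 - <<'E'
from h import *
_,n,u=frame(97.3,25); l=np.cross(n,u); im,W=cloud('side')
P=W[((W>[.42,.03,.03])&(W<[.66,.34,.24])).all(-1)&brown(im.astype(int))]
a=P@n
for lo,hi in((.05,.092),(.105,.13),(.148,.18)):
    q=P[(a>lo)&(a<hi)]; print(len(q),np.median(q@n).round(4),np.percentile(q@l,[1,99]).round(4),np.percentile(q@u,[1,99]).round(4))
cv2.imwrite('pics/s1.png',cv2.resize(im[150:215,260:340],(800,600),interpolation=2)[...,::-1])
E
```

```text
t 18.1 pos [0.5507 0.0944 0.1291] q [-0.68  0.76  1.12  1.9  -1.07  1.39 -0.55] F [-0.  -0.5 -0.7] w 0.107 gf 15.0
mm [ -1.6  12.6 -27.2] deg [-0.   -0.14 -0.01] -> shift [-0.0021  0.0168 -0.0363] turn [-0.0001 -0.0023 -0.0002]
nlu now [np.float64(0.076), np.float64(0.5582), np.float64(0.1071)]
168 0.0729 [0.505  0.5909] [0.0343 0.2011]
98 0.1143 [0.5038 0.5611] [-0.0108  0.0723]
126 0.1577 [0.5029 0.5957] [-0.0261  0.0501]
```

View pics/s1.png

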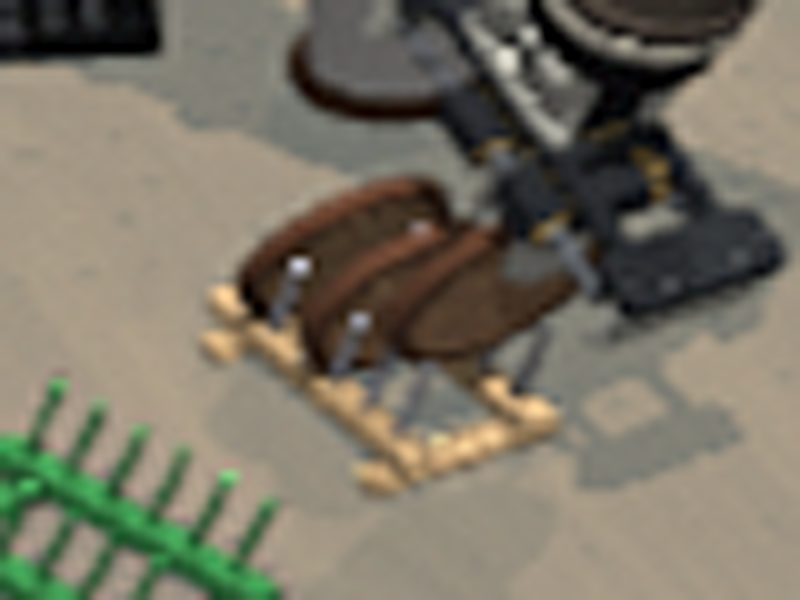

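>>> {"api": "move_arm", "payload": {
  "series": [
    [-0.0007,0.0056,-0.012,0,-0.002,0],
    [-0.0014,0.011,-0.024,0,-0.002,0],
    [-0.0021,0.0168,-0.036,0,-0.002,0],
    [-0.0021,0.0168,-0.036,0,-0.002,0]
  ]
}}

```text
clock: 18.55
position: [0.5488, 0.1076, 0.1015]
ee_rot: [-2.7, -0.173, 0.039]
force: [-0.8, 0.6, -0.3]
width: 0.108
gripper_force: 15.0
```

>>> {"api": "move_arm", "payload": {
  "series": [
    [-0.0003,0.0028,-0.006,0,0,0],
    [-0.0003,0.0028,-0.006,0,0,0]
  ]
}}

```text
clock: 18.75
position: [0.5493, 0.1088, 0.0981]
ee_rot: [-2.7, -0.172, 0.037]
force: [1.0, 0.1, -1.1]
width: 0.108
gripper_force: 15.0
```

>>> {"api": "move_arm", "payload": {
  "series": [
    [-0.0002,0.0022,-0.0048,0,0,0],
    [-0.0002,0.0022,-0.0048,0,0,0]
  ]
}}

```text
clock: 18.95
position: [0.5493, 0.1104, 0.0947]
ee_rot: [-2.7, -0.172, 0.036]
force: [0.8, 0.1, -0.5]
width: 0.107
gripper_force: 15.0
```

```bash
python3 s.py 0 0 -4
```

```text
t 18.95 pos [0.5493 0.1104 0.0947] q [-0.69  0.8   1.08  1.94 -1.13  1.34 -0.52] F [ 0.8  0.1 -0.5] w 0.107 gf 15.0
mm [-0.2  1.7 -3.6] deg [-0.02  0.08  0.01] -> shift [-0.0003  0.0022 -0.0048] turn [-0.0004  0.0013  0.0002]
nlu now [np.float64(0.076), np.float64(0.5588), np.float64(0.069)]
```

>>> {"api": "move_arm", "payload": {
  "series": [
    [-0.0003,0.0022,-0.0048,0,0,0],
    [-0.0003,0.0022,-0.0048,0,0,0]
  ]
}}

```text
clock: 19.15
position: [0.549, 0.1121, 0.091]
ee_rot: [-2.7, -0.172, 0.037]
force: [-0.5, 0.3, -0.3]
width: 0.11
gripper_force: 15.0
```

>>> {"api": "move_arm", "payload": {
  "series": [
    [-0.0002,0.0017,-0.0036,0,0,0],
    [-0.0002,0.0017,-0.0036,0,0,0]
  ]
}}

```text
clock: 19.35
position: [0.5488, 0.1134, 0.0883]
ee_rot: [-2.7, -0.172, 0.037]
force: [-0.8, -0.2, -0.8]
width: 0.107
gripper_force: 15.0
```

>>> {"api": "move_arm", "payload": {
  "series": [
    [-0.0001,0.0009,-0.002,0,0,0],
    [-0.0001,0.0009,-0.002,0,0,0]
  ]
}}

```text
clock: 19.55
position: [0.549, 0.1136, 0.0873]
ee_rot: [-2.7, -0.172, 0.035]
force: [-0.7, -0.9, 2.1]
width: 0.108
gripper_force: 15.0
```

```bash
python3 s.py 0 0 -2
```

```text
t 19.55 pos [0.549  0.1136 0.0873] q [-0.69  0.81  1.07  1.94 -1.14  1.33 -0.51] F [-0.7 -0.9  2.1] w 0.108 gf 15.0
mm [-0.1  0.8 -1.8] deg [-0.02  0.11  0.04] -> shift [-0.0001  0.0011 -0.0024] turn [-0.0003  0.0018  0.0006]
nlu now [np.float64(0.0758), np.float64(0.559), np.float64(0.061)]
```

>>> {"api": "move_arm", "payload": {
  "series": [
    [-0.0001,0.0009,-0.0015,0,0,0],
    [-0.0001,0.0009,-0.0015,0,0,0]
  ]
}}

```text
clock: 19.75
position: [0.5492, 0.1137, 0.0868]
ee_rot: [-2.7, -0.171, 0.034]
force: [-1.8, -3.2, 9.9]
width: 0.109
gripper_force: 15.0
```

>>> {"api": "move_arm", "payload": {
  "series": [
    [0,0,0,0,0,0],
    [0,0,0,0,0,0],
    [0,0,0,0,0,0],
    [0,0,0,0,0,0]
  ],
  "claw": -0.48
}}

```text
clock: 20.15
position: [0.5487, 0.1147, 0.0859]
ee_rot: [-2.7, -0.173, 0.036]
force: [-0.7, 0.8, -0.6]
width: 0.258
gripper_force: 0.0
```

>>> {"api": "move_arm", "payload": {
  "series": [
    [0.001,-0.008,0.017,0,0,0],
    [0.003,-0.023,0.05,0,0,0],
    [0.005,-0.04,0.085,0,0,0],
    [0.007,-0.056,0.121,0,0,0],
    [0.007,-0.056,0.18,0,0,0]
  ]
}}

```text
clock: 20.65
position: [0.5534, 0.0702, 0.2217]
ee_rot: [-2.702, -0.167, 0.038]
force: [1.3, 1.4, 1.2]
width: 0.258
gripper_force: 0.0
```

>>> {"api": "move_arm", "payload": {
  "series": [
    [-0.1,-0.2,0.1,0,0,0],
    [-0.1,-0.2,0.1,0,0,0],
    [-0.1,-0.2,0.1,0,0,0],
    [-0.1,-0.2,0.1,0,0,0],
    [-0.1,-0.2,0.1,0,0,0]
  ]
}}

```text
clock: 21.15
position: [0.4775, -0.0833, 0.2992]
ee_rot: [-2.703, -0.162, 0.028]
force: [0.6, -0.3, -0.0]
width: 0.263
gripper_force: 0.0
```

>>> {"api": "move_arm", "payload": {
  "series": [
    [0,0,0,0,0,0],
    [0,0,0,0,0,0],
    [0,0,0,0,0,0]
  ]
}}

```text
clock: 21.45
position: [0.4792, -0.0763, 0.2955]
ee_rot: [-2.7, -0.174, 0.038]
force: [0.4, 0.0, 0.1]
width: 0.26
gripper_force: 0.0
```

Run:
```python
from h import *
T,S=discs()
o=np.hstack([cv2.resize(T[185:245,230:310],(400,300),interpolation=2),cv2.resize(S[150:210,260:340],(400,300),interpolation=2)])
im=np.vstack([o,cv2.resize(S[130:330,240:460],(800,300))[:, :]])
cv2.imwrite('pics/end.png',im[...,::-1])
a=np.load('side.npz')['W']; W=cloud('side')[1]
for nm,lo,hi in(('book',[.40,-.5,.04],[.75,-.2,.052]),):
    for w in(a,W):
        P=w[((w>lo)&(w<hi)).all(-1)]; print(nm,len(P),cv2.minAreaRect((P[:,:2]*1000).astype(np.float32)))
```

```text
top [282, 199, 13, 27, 263] n [0.0666 0.075  0.0768 0.0783 0.0811] l [0.508  0.6013] u [-0.0017  0.0874]
top [256, 201, 12, 27, 248] n [0.1534 0.1613 0.1646 0.1669 0.17  ] l [0.5092 0.6036] u [-0.0409  0.0484]
top [270, 200, 11, 27, 221] n [0.1126 0.1201 0.121  0.1216 0.1228] l [0.5078 0.6016] u [-0.0216  0.0682]
side [283, 169, 34, 26, 435] n [0.0663 0.0718 0.1132 0.1541 0.1633] l [0.504 0.594] u [-0.0236  0.0872]
book 2281 ((567.4927978515625, -327.4883728027344), (273.8243103027344, 164.9907989501953), 12.539830207824707)
book 2249 ((569.0904541015625, -331.453125), (277.8602294921875, 158.71351623535156), 12.400065422058105)
```

View pics/end.png

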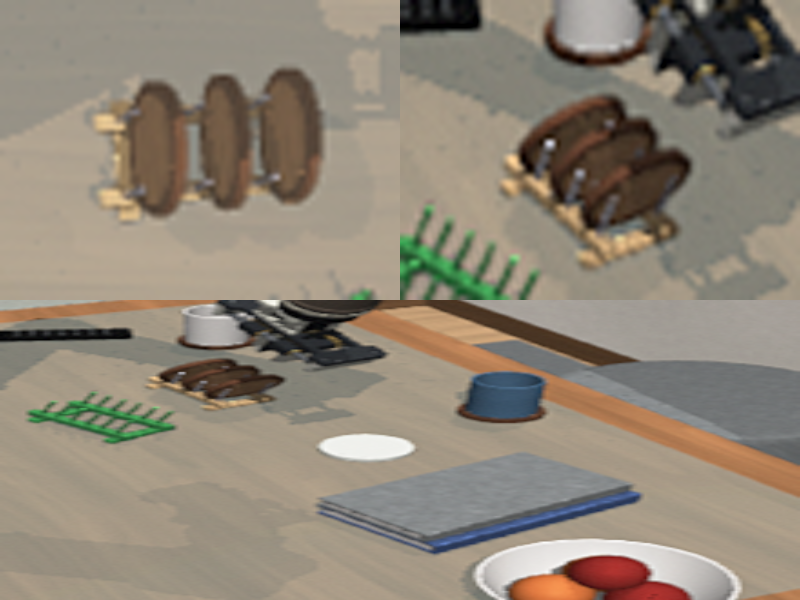

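The three coasters stand in slots 1, 3 and 5. Their faces are 44 mm apart and their heights match a seated coaster, and the books have not visibly moved.

```bash
python3 -c "
from cell import ticket
print(ticket.sign_off())"
```

```text
the job is handed in; nothing more can be done
None
```

Both loose coasters now stand on edge in the rack's two end slots (1 and 5), released and fully down on the rails; the middle coaster stayed put, the books show no visible shift, nothing else was touched, and the job is handed in at about 22 s.

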